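# Pack up the hanging foot of a bench centrifuge with the blade that fits

## Task

The centrifuge rocks because one front foot, the one nearer to the robot, hangs clear of the bench. Holding a blade by its grip and sliding it gently from the front under that foot, flat on the bench, find by feel the one that just fits - it goes in and drags against the foot, neither loose nor forced - and leave it there, straight, with its black line level with the front edge of the foot bracket. Leave the other blades lying flat on the bench, well clear of the foot, and everything else where it stands.

Things in the scene. Friction and masses are not known exactly. Their poses are not given: they have to be found in the camera images.
- centrifuge: Heavy white bench centrifuge, fixed; round blue lid; housing 280 x 340 mm, 220 mm tall, on four rubber feet under grey brackets. Its front panel (display, two black knobs) faces own +y; z is up. Origin: on the bench, right below the centre of the hanging foot, which is the front foot at its -x end (the other front foot is 200 mm off along +x). Housing begins at y = -34 mm, 24 mm up.
- foot_front (a point): Middle of the front edge of the hanging foot's bracket, at bench level, 24 mm along the machine's +y from the foot's centre. Bracket: 44 mm wide, 26 to 36 mm above the bench, nut and stud on it to 48 mm. Under it a steel cup 34 mm across, its underside 14 mm up, holds the foot. A blade goes in here from the front, along the machine's -y, flat on the bench.
- foot_mark (a point): Same point as the machine's origin: on the bench below the centre of the hanging foot, a black rubber cylinder 26 mm across with a level, sharp-edged underside. It hangs clear of the bench by an unknown 3.0 to 8.6 mm (not among the readings). It is sprung: it starts to rise into its cup at about 2.5 N of upward push, then takes 1.2 N more per mm, up to 7 mm. Friction is about 0.6.
- blade_5: Aluminium blade 5 mm thick, 30 mm wide, with a yellow grip; 90 g. Origin on its underside below the grip's middle; own x runs along the blade to the tip at x = 138 mm, z up. Grip: upright block 40 mm long (x), 16 wide (y), 36 tall from the underside. Over the last 20 mm the top slopes down to a blunt nose 2.6 mm thick. Black line across it at x = 78 mm.
- blade_7: Aluminium blade 7 mm thick, 30 mm wide, with a blue grip; 90 g. Origin on its underside below the grip's middle; own x runs along the blade to the tip at x = 138 mm, z up. Grip: upright block 40 mm long (x), 16 wide (y), 36 tall from the underside. Over the last 20 mm the top slopes down to a blunt nose 4.6 mm thick. Black line across it at x = 78 mm.
- blade_9: Aluminium blade 9 mm thick, 30 mm wide, with a red grip; 90 g. Origin on its underside below the grip's middle; own x runs along the blade to the tip at x = 138 mm, z up. Grip: upright block 40 mm long (x), 16 wide (y), 36 tall from the underside. Over the last 20 mm the top slopes down to a blunt nose 6.6 mm thick. Black line across it at x = 78 mm.
- blade_5_pad (a point): Point on the 5 mm blade's underside at x = 102 mm; it is below the foot's centre when the black line meets the bracket's front edge. Thinner than the gap, a blade slides in freely; a fitting one (up to about 2.4 mm thicker) enters and drags with about 3 to 10 N; a thicker one butts with its nose on the foot's side.
- blade_7_pad (a point): Point on the 7 mm blade's underside at x = 102 mm; it is below the foot's centre when the black line meets the bracket's front edge. Thinner than the gap, a blade slides in freely; a fitting one (up to about 2.4 mm thicker) enters and drags with about 3 to 10 N; a thicker one butts with its nose on the foot's side.
- blade_9_pad (a point): Point on the 9 mm blade's underside at x = 102 mm; it is below the foot's centre when the black line meets the bracket's front edge. Thinner than the gap, a blade slides in freely; a fitting one (up to about 2.4 mm thicker) enters and drags with about 3 to 10 N; a thicker one butts with its nose on the foot's side.
- reagent_bottle: Bystander, leave alone: small amber bottle with a purple cap, 32 mm across, 58 mm tall. Origin at the centre of its underside.
- marker: Bystander, leave alone: purple marker pen lying down, 115 x 14 x 13 mm. Origin at the centre of its underside.
- dropper: Bystander, leave alone: small white dropper bottle with a red cap, 26 mm across, 45 mm tall. Origin at the centre of its underside.

How it is judged:
By the outcome, as a careful person would: the job done as asked, in the order asked, and still so for the second after the job is handed in, with the robot touching nothing.
It also fails if it takes over 72 s, if anything falls off the work surface, if the arm or the gripper's body presses on something with over 40 N, if the wrist force passes 120 N, or if a joint passes its speed limit or range.

## Robot

A 6-joint arm with a two-finger parallel gripper is mounted at the origin on the work surface. World frame = base frame: x ahead of the robot, y to its left, z up, the work surface at z = 0. Lengths are in m, angles in rad, forces in N, time in s.
With the tool pointing down it reaches from about 0.325 to 1 m from the base axis. Payload 5.1 kg.
Tool frame: the origin (TCP) lies at the very end of the fingers, on their centre line; the grasp point (between the pads) lies 19 mm behind it (env.grasp_offset is the distance from the TCP to the grasp point, in m); z points along the fingers, y is the direction in which the jaws open and shut (so a half turn about z gives the same grasp; the last joint's range is limited). The gripper opens to 85 mm and grips with 20 to 120 N. Pads are 22 mm wide; open, the fingers measure 114 mm over their backs; the gripper's body (76 mm by 85 mm) begins 54 mm behind the grasp point. The pads swing forward as they close: fully open they stand 13 mm farther back than shut.
Start: joints at [1.134, 0.124, 1.65, -0, 1.367, -0.083], TCP at [0.225, 0.61, 0.231] pointing down, gripper open.
Joint ranges: [-2.61, 2.61], [-1.02, 2.33], [0.03, 2.71], [-1.35, 4.49], [0.32, 2.68], [-2.91, 2.91]. Speed limits (rad/s): [2.57, 2.57, 3.14, 3.14, 3.14, 3.14].

## Interface

Orientations are given as a unit quaternion [w, x, y, z].
In Python, from bench import env, vision, job gives the robot as it stands. The module is installed in compiled form; this text tells all that it offers.
- The arm moves only by the tool jog_arm, never from a script. Its argument "targets" is a list of rows, each a list of 7 numbers: the opening in per cent of the stroke, from 0 (shut) to 100 (fully open), then the shift along the tool's x, y, z in units of 50 mm (1.0 is 50 mm), then the turn, a rotation vector about the tool's x, y, z in units of 8 degrees (1.0 is 8 degrees). A call has exactly 5 rows; each row is the pose to reach, as a shift and turn from the pose commanded when the call began, along the tool's axes at that moment; what a row does not reach only later rows make up. A row lasts 1/8 s, in which the tool goes at most 62.5 mm and 10.7 degrees, less where a joint would pass 70% of its speed; a pose out of reach is approached as far as the arm can. A call with a gripper value outside its range is refused whole. The fingers move at their own pace and stop on an object; the grip force is fixed at half the most. Time passes only in rows, so rows that repeat a pose let the fingers close, or fill a call up. It gives the time, the measured TCP pose, the force and the opening at its end, in the units of the state.
- env.get_obs(): the state, without advancing time (a new reading comes with each control period).
- vision.get_image(name): name is "side" or "top" or "wrist"; returns the picture (480x640x3 uint8, blue, green, red); there is no depth.
- vision.get_calibration(name): a dict with "camera_matrix" (3x3 intrinsics, pixels), "R" (3x3) and "t" (3): a world point X has camera coordinates R X + t; the wrist camera has in their place "hand_eye" (4x4, takes a point from camera to tool coordinates, whose origin is the TCP and whose axes are the flange's). Camera axes: x right, y down, z forward; pixel columns grow to the right and rows downward; lengths in m; the calibration is good to about 2 mm. The wrist camera is an equidistant fisheye: a pixel r from the principal point sees the ray r / f radians off the axis. A picture is of the moment at which its call begins: read the wrist's pose just before it. get_calibration takes no time and is no camera call.
- job.hand_in(): hands the job in, once; it reports no verdict.
The state is a dict: "time": time; "joint_pos": joint angles; "dq": joint speeds; "joint_efforts": joint torques, N m; "eef_pos": TCP position; "tcp_rot": TCP orientation; "force": force on the tool from outside, world axes, zero at the start; "moment": the same for the moment, N m; "grip_width": finger opening in m.
Only numpy, scipy, OpenCV 4.12 (cv2) and the standard library are available. Lean on these libraries where they do the work, as an engineer would, in place of code of your own. Each camera call takes 0.05 s, during which the arm holds its last target. There are 200 camera calls.

## Working session

There is one attempt and no reset: what is moved stays moved. The work goes in short steps, Python scripts to look and compute and a tool call to move; the robot and the scene stay as the last step left them, time stands still between calls to the robot, and variables do not carry over. Pictures are saved under pics/ and viewed, about 8 in all and at most 12, crops included, and the job is handed in when it is done.

Besides the shell and the picture viewer there is one more tool, called as name(argument=value, ...) on one line, values as JSON. jog_arm: Moves the arm, as the interface text tells. Its arguments: {"type":"object","properties":{"targets":{"type":"array","items":{"type":"array","items":{"type":"number"}}}},"required":["targets"]}

```bash
mkdir -p pics; ls; python3 - <<'E'
from bench import env, vision
import cv2,numpy as np
print(env.get_obs())
for n in("top","side"):
    cv2.imwrite(f"pics/{n}0.png",vision.get_image(n)); c=vision.get_calibration(n); print(n,c)
print(vision.get_calibration("wrist"))
E
```

```text
pics
{'time': 0.0, 'joint_pos': array([ 1.13437862e+00,  1.24509227e-01,  1.65166367e+00, -2.17668310e-06,
        1.36753302e+00, -8.26039376e-02]), 'dq': array([ 2.10174825e-04,  6.73157377e-04, -1.29681423e-03, -8.93185229e-04,
       -9.22418049e-05, -4.55513034e-05]), 'joint_efforts': array([ 4.17355450e-04, -4.23608172e+01, -3.65455842e+01, -9.47452122e-05,
        7.00624078e-03,  1.02887554e-05]), 'eef_pos': array([0.22497977, 0.60916693, 0.23005647]), 'tcp_rot': array([-2.70109819e-04,  1.75985265e-01,  9.84392234e-01, -1.02152420e-03]), 'force': array([-0.47090358, -0.60486803, -0.23890815]), 'moment': array([-0.02602135,  0.06150045, -0.0391509 ]), 'grip_width': 0.08522521326866901}
top {'camera_matrix': array([[619.64856633,   0.        , 320.80041018],
       [  0.        , 619.64856633, 239.60197919],
       [  0.        ,   0.        ,   1.        ]]), 'R': array([[-1.90584223e-02, -9.99818119e-01,  7.11382650e-04],
       [-9.97412157e-01,  1.89632169e-02, -6.93497336e-02],
       [ 6.93236301e-02, -2.03123821e-03, -9.97592155e-01]]), 't': array([0.11890843, 0.5920788
[... 222 characters left out ...]
0.22112047,  0.01407185],
       [-0.14839088,  0.60460366, -0.78258199],
       [ 0.16453701, -0.76521902, -0.62238848]]), 't': array([0.59822512, 0.09205175, 0.67287794])}
{'camera_matrix': array([[371.64829954,   0.        , 320.32467382],
       [  0.        , 371.64829954, 237.73354238],
       [  0.        ,   0.        ,   1.        ]]), 'hand_eye': array([[ 1.14888986e-03, -9.53274225e-01, -3.02104173e-01,
         7.74984753e-02],
       [ 9.99999287e-01,  9.96446683e-04,  6.58720146e-04,
        -1.02067353e-03],
       [-3.26910235e-04, -3.02104715e-01,  9.53274690e-01,
        -1.42990214e-01],
       [ 0.00000000e+00,  0.00000000e+00,  0.00000000e+00,
         1.00000000e+00]])}
```

View pics/top0.png

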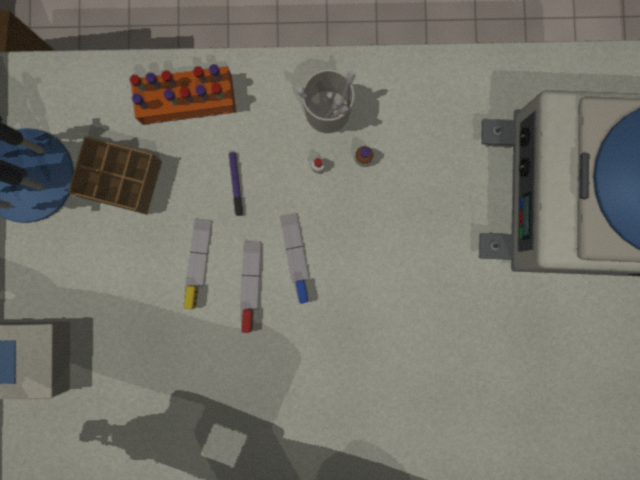

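View pics/side0.png

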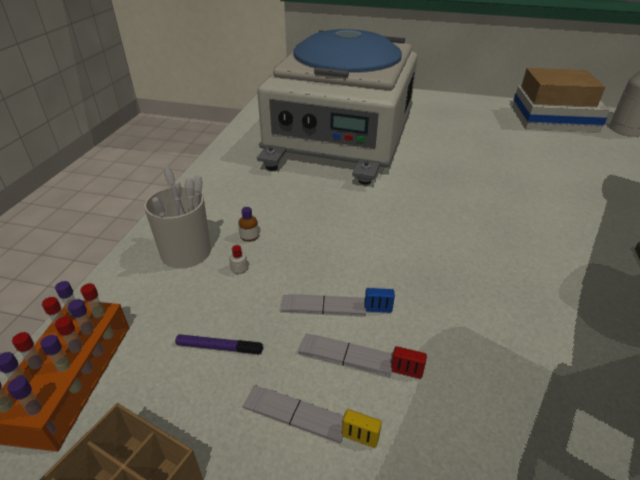

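The top view shows grips at yellow (190,297), red (247,320) and blue (302,291). The hanging foot's bracket is the lower one, at about (495,246). The side view shows the same layout. I'll enlarge both areas.

```bash
python3 - <<'E'
import cv2,numpy as np
a=cv2.imread("pics/top0.png")
p=cv2.resize(a[205:340,180:315],None,fx=4,fy=4,interpolation=cv2.INTER_CUBIC)
q=cv2.resize(a[110:270,470:520],None,fx=4,fy=4,interpolation=cv2.INTER_CUBIC)[:600]
o=np.zeros((600,760,3),np.uint8);o[:540,:540]=p;o[:600,550:750]=q
cv2.imwrite("pics/c1.png",cv2.convertScaleAbs(o,alpha=1.5))
E
```

```text
(no output)
```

View pics/c1.png

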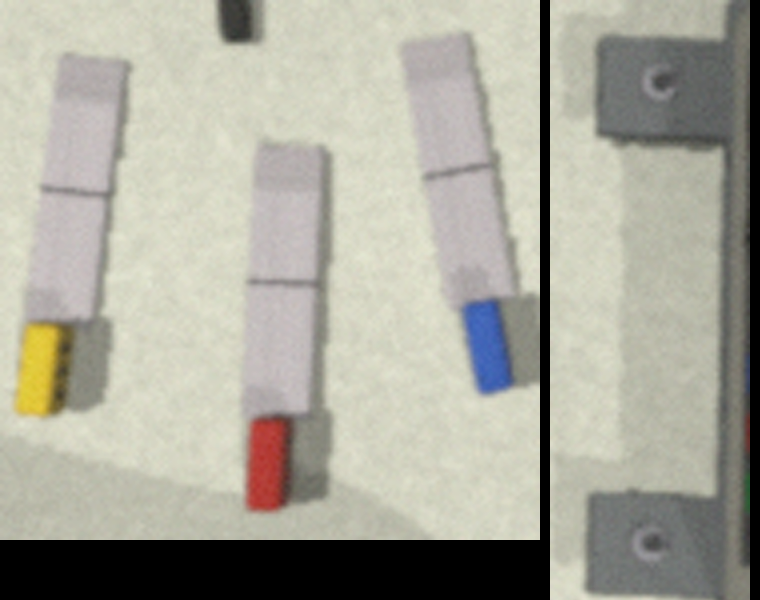

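The crop gives the tip and line midpoints of each blade: yellow (93,58) and (76,190), red (290,147) and (283,282), blue (436,40) and (459,172). The front edge of the near bracket runs from (590,493) to (586,590), and the far bracket's front edge midpoint is at (598,87).

```bash
cat > h.py <<'E'
import numpy as np
from bench import env, vision
from scipy.spatial.transform import Rotation as Rn
def tcp():
    o=env.get_obs(); q=o["tcp_rot"]; return o,Rn.from_quat([q[1],q[2],q[3],q[0]]).as_matrix(),np.array(o["eef_pos"])
def px(n,u,v,z):
    c=vision.get_calibration(n); d=np.linalg.solve(c["camera_matrix"],[u,v,1]); C=-c["R"].T@c["t"]; d=c["R"].T@d
    return C+d*(z-C[2])/d[2]
def wpx(u,v,z,R,p):
    c=vision.get_calibration("wrist"); K=c["camera_matrix"]; H=c["hand_eye"]
    d=np.array([u-K[0,2],v-K[1,2]])/K[0,0]; r=np.hypot(*d); d=np.r_[d/r*np.sin(r),np.cos(r)] if r>0 else np.array([0,0,1.])
    d=R@H[:3,:3]@d; C=R@H[:3,3]+p
    return C+d*(z-C[2])/d[2]
def wproj(X,R,p):
    c=vision.get_calibration("wrist"); K=c["camera_matrix"]; H=c["hand_eye"]
    x=H[:3,:3].T@(R.T@(np.array(X)-p)-H[:3,3]); t=np.arctan2(np.hypot(x[0],x[1]),x[2]); s=K[0,0]*t/np.hypot(x[0],x[1])
    return K[0,2]+s*x[0],K[1,2]+s*x[1]
E
python3 - <<'E'
from h import *
np.set_printoptions(precision=4,suppress=True)
T=lambda x,y,z:px("top",180+x/4,205+y/4,z)
for n,th,tip,ln,g in(("5",.005,(93,58),(76,190),(42,369)),("7",.007,(436,40),(459,172),(487,346)),("9",.009,(290,147),(283,282),(268,464))):
    a=T(*tip,th-.0024);b=T(*ln,th);c=T(*g,.036);d=a-c
    print(n,a[:2],b[:2],c[:2],"yaw",np.degrees(np.arctan2(d[1],d[0])),np.hypot(*(a-b)[:2]),np.hypot(*(b-c)[:2]))
F=lambda x,y,z:px("top",470+(x-550)/4,110+y/4,z)
a=F(588,541.5,.036);b=F(598,87,.036);n=F(652,543,.048);m=F(660,82,.048)
print("front",a,b,np.linalg.norm(a-b),"nuts",n,m,np.linalg.norm(n-m),a-n,b-m)
d=b-a;print("x axis yaw",np.degrees(np.arctan2(d[1],d[0])),np.degrees(np.arctan2((m-n)[1],(m-n)[0])))
o,R,p=tcp();print(R,p)
E
```

```text
5 [0.6353 0.3159] [0.5766 0.3233] [0.4986 0.3322] yaw -6.802561446899164 0.05919711177218956 0.07842504147527102
7 [0.6402 0.1632] [0.5812 0.1539] [0.5048 0.1419] yaw 8.938759592132142 0.059763930183230445 0.07731222366534396
9 [0.5937 0.2284] [0.5342 0.2319] [0.4565 0.2361] yaw -3.2247356726113834 0.05963637208065292 0.07781020503999747
front [ 0.578  -0.1651  0.036 ] [ 0.7761 -0.1767  0.036 ] 0.19844637570442544 nuts [ 0.5762 -0.1891  0.048 ] [ 0.7749 -0.2003  0.048 ] 0.1990152976042222 [ 0.0018  0.0241 -0.012 ] [ 0.0012  0.0236 -0.012 ]
x axis yaw -3.3673103331998027 -3.20432250610833
[[-0.9381  0.3465 -0.0008]
 [ 0.3465  0.9381 -0.0018]
 [ 0.0002 -0.0019 -1.    ]] [0.225  0.6092 0.2302]
```

```bash
cat >> h.py <<'E'
def plan(pos,yaw,n=""):
    "shift (50 mm) and turn (8 deg) in present tool axes to TCP pos, tool down, tool x at yaw deg"
    o,R,p=tcp(); y=np.radians(yaw); c,s=np.cos(y),np.sin(y)
    G=np.array([[c,s,0],[s,-c,0],[0,0,-1.]])
    print(n,"p",p.round(4),"shift",(R.T@(np.array(pos)-p)/.05).round(3),"turn",(np.degrees(Rn.from_matrix(R.T@G).as_rotvec())/8).round(3),
      "F",np.round(o["force"],2),"t",round(o["time"],2),"w",round(o["grip_width"],4))
E
python3 - <<'E'
from h import *
plan([.505,.142,.13],188.9)
E
```

```text
p [0.225  0.6092 0.2302] shift [-8.491 -6.821  2.015] turn [-0.013 -0.005 -3.647] F [-0.34  0.1   0.02] t 0.1 w 0.0855
```

jog_arm(targets=[[100,-0.9,-0.7,0.1,0,0,0],[100,-1.9,-1.5,0.3,0,0,0],[100,-2.8,-2.3,0.5,0,0,0],[100,-3.8,-3.0,0.6,0,0,0],[100,-4.5,-3.6,0.7,0,0,0]])

```text
time: 0.72
eef_pos: [0.3746, 0.3607, 0.1956]
tcp_rot: [-0.0, 0.177, 0.984, -0.0]
force: [-0.0, 0.9, 0.4]
grip_width: 0.0855
```

jog_arm(targets=[[60,-0.9,-0.7,0.2,0,0,-0.8],[60,-1.9,-1.5,0.5,0,0,-1.6],[60,-2.8,-2.2,0.8,0,0,-2.4],[60,-3.5,-2.9,1.1,0,0,-3.2],[60,-3.98,-3.2,1.3,0.01,0,-3.65]])

```text
time: 1.35
eef_pos: [0.5051, 0.1415, 0.1299]
tcp_rot: [-0.001, -0.078, 0.997, -0.001]
force: [0.6, -0.8, -0.1]
grip_width: 0.0512
```

```bash
python3 - <<'E'
from h import *
import cv2
plan([.505,.142,.13],188.9)
o,R,p=tcp();cv2.imwrite("pics/w1.png",vision.get_image("wrist"))
print([wproj(X,R,p) for X in([.5048,.1419,.036],[.5812,.1539,.007],[.6402,.1632,.0046])])
E
```

```text
p [0.5051 0.1415 0.1299] shift [ 0.     0.011 -0.001] turn [-0.011 -0.016  0.003] F [ 0.56 -0.84 -0.06] t 1.35 w 0.0512
[(np.float64(322.18644959857113), np.float64(241.7640754374253)), (np.float64(321.802504890091), np.float64(320.2355712362449)), (np.float64(321.6387252291799), np.float64(374.9662270297918))]
```

View pics/w1.png

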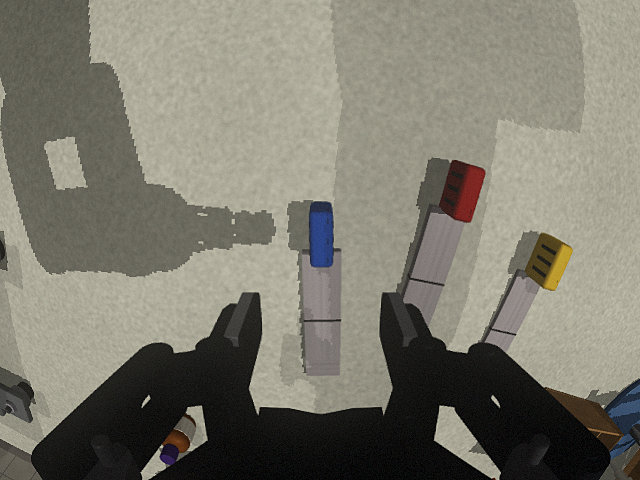

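The wrist view has the blade 7 line at (321,320) and its tip at (321,374). That matches the prediction to within 1 px, so I'll descend and grip.

jog_arm(targets=[[60,0,0,0.6,0,0,0],[60,0,0.01,1.4,0,0,0],[60,0,0.01,2.1,0,0,0],[60,0,0.01,2.4,0,0,0],[60,0,0.01,2.44,0,0,0]])

```text
time: 2.02
eef_pos: [0.5044, 0.1443, 0.0086]
tcp_rot: [-0.001, -0.078, 0.997, -0.001]
force: [0.5, -0.2, 0.0]
grip_width: 0.0513
```

jog_arm(targets=[[0,0,0,0,0,0,0],[0,0,0,0,0,0,0],[0,0,0,0,0,0,0],[0,0,0,0,0,0,0],[0,0,0,0,0,0,0]])

```text
time: 2.65
eef_pos: [0.5066, 0.1445, 0.0111]
tcp_rot: [0.001, -0.078, 0.997, -0.001]
force: [-0.7, -0.7, 6.5]
grip_width: 0.0149
```

jog_arm(targets=[[0,0,0,0,0,0,0],[0,0,0,-0.2,0,0,0],[0,0,0,-0.5,0,0,0],[0,0,0,-0.9,0,0,0],[0,0,0,-1.2,0,0,0]])

```text
time: 3.28
eef_pos: [0.5054, 0.1444, 0.0709]
tcp_rot: [0.001, -0.078, 0.997, -0.001]
force: [-1.0, 0.4, -1.0]
grip_width: 0.0152
```

```bash
python3 - <<'E'
from h import *
# pre-insert pose: blade tip ~25 mm before the bracket front; heading -93.3
u=np.array([np.sin(np.radians(3.3)),np.cos(np.radians(3.3))])  # machine +y
f=np.array([.577,-.189])
for d in(.19,.102): print(d,f+u*d)
plan([*(f+u*.19),.07],86.7)
E
```

```text
0.19 [0.58793717 0.00068495]
0.102 [ 0.58287153 -0.08716913]
 p [0.5054 0.1444 0.0709] shift [-1.184 -3.095  0.024] turn [-1.0000e-03  1.3000e-02  1.2779e+01] F [-1.04  0.44 -0.99] t 3.27 w 0.0152
```

jog_arm(targets=[[0,-0.12,-0.3,0,0,0,1.28],[0,-0.24,-0.6,0,0,0,2.56],[0,-0.36,-0.9,0,0,0,3.84],[0,-0.48,-1.2,0,0,0,5.12],[0,-0.6,-1.55,0,0,0,6.4]])

```text
time: 3.9
eef_pos: [0.547, 0.072, 0.07]
tcp_rot: [0.0, 0.363, 0.932, -0.001]
force: [0.4, 0.5, -0.7]
grip_width: 0.0152
```

```bash
python3 - <<'E'
from h import *
plan([.588,.001,.07],86.7)
E
```

```text
p [0.547 0.072 0.07 ] shift [-1.566e+00 -4.900e-01  1.000e-03] turn [-3.000e-03  9.000e-03  6.338e+00] F [ 0.38  0.51 -0.73] t 3.9 w 0.0152
```

jog_arm(targets=[[0,-0.3,-0.1,0,0,0,1.3],[0,-0.65,-0.2,0,0,0,2.6],[0,-1.0,-0.3,0,0,0,3.9],[0,-1.3,-0.4,0,0,0,5.15],[0,-1.57,-0.49,0,0,0,6.34]])

```text
time: 4.53
eef_pos: [0.5886, 0.0009, 0.0701]
tcp_rot: [0.001, 0.727, 0.686, -0.0]
force: [-0.5, -0.9, -0.2]
grip_width: 0.0146
```

jog_arm(targets=[[0,0,0,0.2,0,0,0],[0,0,0,0.4,0,0,0],[0,0,0,0.6,0,0,0],[0,0,0,0.75,0,0,0],[0,0,0,0.8,0,0,0]])

```text
time: 5.15
eef_pos: [0.5877, 0.0017, 0.0285]
tcp_rot: [-0.0, 0.725, 0.689, -0.001]
force: [-0.2, -0.6, -0.4]
grip_width: 0.0146
```

```bash
python3 - <<'E'
from h import *
import cv2
plan([.588,.001,.01],86.7)
o,R,p=tcp();cv2.imwrite("pics/w2.png",vision.get_image("wrist")[:])
u=np.array([np.sin(np.radians(3.3)),np.cos(np.radians(3.3))]);b=p[:2]-R[:2,2]*0
for n,x,z in(("grip",0,.036+.022),("line",.078,.029),("tip",.138,.0266)): print(n,wproj([*(b-u*x),z],R,p))
print("front",wproj([.5784,-.165,.036],R,p), "nut",wproj([.577,-.189,.048],R,p))
E
```

```text
p [0.5877 0.0017 0.0285] shift [-0.013  0.007  0.371] turn [-0.011  0.009  0.044] F [-0.24 -0.59 -0.43] t 5.15 w 0.0146
grip (np.float64(321.53771257110236), np.float64(343.88665347433084))
line (np.float64(320.14387772895327), np.float64(430.3997638521942))
tip (np.float64(319.5046771799456), np.float64(486.4913782432108))
front (np.float64(319.6360541351886), np.float64(518.5465059804068)) nut (np.float64(319.37509113038226), np.float64(546.5503157927477))
```

View pics/w2.png

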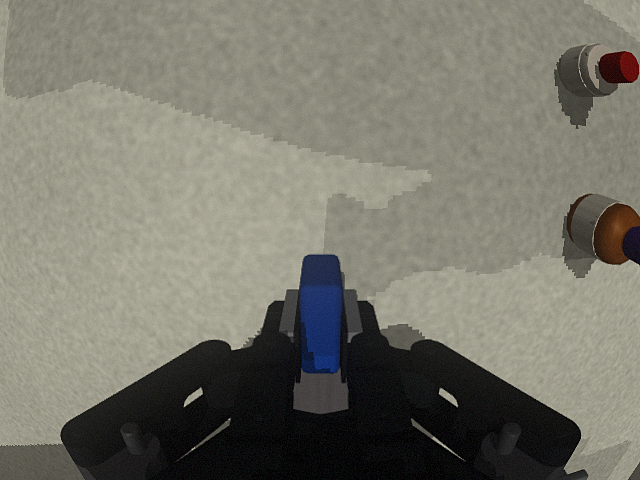

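The wrist view shows the blue grip square in the jaws, but the hand hides the blade's front. I'll check with the top and side cameras.

```bash
cat > two.py <<'E'
import sys
from h import *
import cv2
t=vision.get_image("top");s=vision.get_image("side")
# top region u 370..520, v 195..295 ; side region u 290..440 v 150..250, each x4... 
o=np.vstack([cv2.resize(t[205:280,350:540],None,fx=4,fy=4,interpolation=cv2.INTER_CUBIC),cv2.resize(s[150:225,310:500],None,fx=4,fy=4,interpolation=cv2.INTER_CUBIC)])
cv2.imwrite(f"pics/{sys.argv[1]}.png",cv2.convertScaleAbs(o,alpha=1.5));print(o.shape)
E
python3 two.py t1
```

```text
(600, 760, 3)
```

View pics/t1.png

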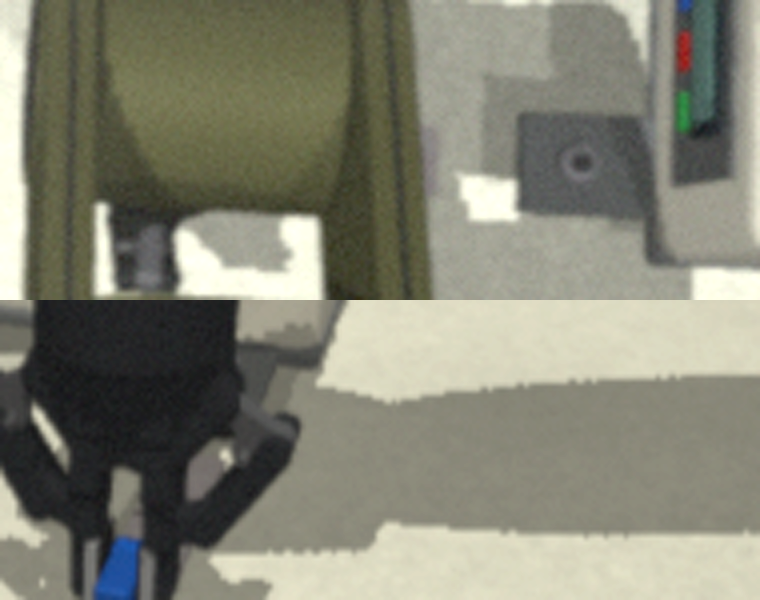

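The tip shows beside the arm in the top crop at about (437,159). The bracket front edge is at x=518.

```bash
python3 - <<'E'
from h import *
t=px("top",350+437/4,205+159/4,.023);print("tip",t,"bracket",px("top",350+518/4,205+163.5/4,.036))
o,R,p=tcp();u=-R[:,0];d=t-p;print("along",d@u,"across(tool y)",d@R[:,1], "tool x yaw",np.degrees(np.arctan2(R[1,0],R[0,0])))
E
```

```text
tip [ 0.58049776 -0.13319656  0.023     ] bracket [ 0.57715852 -0.16501952  0.036     ]
along 0.1348915845644833 across(tool y) -0.000952490862422042 tool x yaw 87.0245180580876
```

jog_arm(targets=[[0,0,-0.02,0.1,0,0,0.04],[0,0,-0.02,0.2,0,0,0.04],[0,0,-0.02,0.28,0,0,0.04],[0,0,-0.02,0.32,0,0,0.04],[0,0,-0.02,0.34,0,0,0.04]])

```text
time: 5.92
eef_pos: [0.5873, 0.0014, 0.0123]
tcp_rot: [0.0, 0.727, 0.686, -0.001]
force: [-0.1, 0.5, -0.6]
grip_width: 0.015
```

jog_arm(targets=[[0,0,0,0.02,0,0,0],[0,0,0,0.03,0,0,0],[0,0,0,0.04,0,0,0],[0,0,0,0.04,0,0,0],[0,0,0,0.04,0,0,0]])

```text
time: 6.55
eef_pos: [0.5875, 0.0014, 0.0112]
tcp_rot: [0.0, 0.727, 0.686, -0.001]
force: [-2.7, 0.6, 6.0]
grip_width: 0.015
```

jog_arm(targets=[[0,-0.1,0,-0.02,0,0,0],[0,-0.25,0,-0.02,0,0,0],[0,-0.4,0,-0.02,0,0,0],[0,-0.55,0,-0.02,0,0,0],[0,-0.7,0,-0.02,0,0,0]])

```text
time: 7.18
eef_pos: [0.5852, -0.0342, 0.0114]
tcp_rot: [0.0, 0.727, 0.686, -0.001]
force: [-1.2, -0.5, -0.9]
grip_width: 0.0149
```

jog_arm(targets=[[0,-0.03,0,0,0,0,0],[0,-0.06,0,0,0,0,0],[0,-0.09,0,0,0,0,0],[0,-0.12,0,0,0,0,0],[0,-0.15,0,0,0,0,0]])

```text
time: 7.8
eef_pos: [0.5849, -0.041, 0.0116]
tcp_rot: [0.0, 0.727, 0.686, -0.001]
force: [0.1, -0.4, -1.0]
grip_width: 0.0149
```

jog_arm(targets=[[0,-0.02,0,0,0,0,0],[0,-0.04,0,0,0,0,0],[0,-0.06,0,0,0,0,0],[0,-0.08,0,0,0,0,0],[0,-0.1,0,0,0,0,0]])

```text
time: 8.43
eef_pos: [0.5846, -0.0457, 0.0116]
tcp_rot: [0.0, 0.727, 0.686, -0.0]
force: [-0.2, 3.2, -1.0]
grip_width: 0.0151
```

jog_arm(targets=[[0,0,0,0.01,0,0,0],[0,0,0,0.015,0,0,0],[0,-0.01,0,0.015,0,0,0],[0,-0.03,0,0.015,0,0,0],[0,-0.04,0,0.015,0,0,0]])

```text
time: 9.05
eef_pos: [0.5849, -0.0477, 0.0112]
tcp_rot: [0.001, 0.727, 0.686, -0.0]
force: [0.8, 5.6, 2.1]
grip_width: 0.0148
```

jog_arm(targets=[[0,-0.02,0,0,0,0,0],[0,-0.04,0,0,0,0,0],[0,-0.06,0,0,0,0,0],[0,-0.07,0,0,0,0,0],[0,-0.08,0,0,0,0,0]])

```text
time: 9.68
eef_pos: [0.5847, -0.0516, 0.0112]
tcp_rot: [0.001, 0.727, 0.686, 0.0]
force: [0.2, 5.1, 1.5]
grip_width: 0.0149
```

jog_arm(targets=[[0,-0.03,0,0,0,0,0],[0,-0.06,0,0,0,0,0],[0,-0.09,0,0,0,0,0],[0,-0.12,0,0,0,0,0],[0,-0.15,0,0,0,0,0]])

```text
time: 10.3
eef_pos: [0.5843, -0.0587, 0.0112]
tcp_rot: [0.0, 0.727, 0.686, 0.0]
force: [2.0, 6.7, 1.7]
grip_width: 0.015
```

jog_arm(targets=[[0,-0.03,0,0,0,0,0],[0,-0.06,0,0,0,0,0],[0,-0.09,0,0,0,0,0],[0,-0.12,0,0,0,0,0],[0,-0.15,0,0,0,0,0]])

```text
time: 10.92
eef_pos: [0.5838, -0.0662, 0.0112]
tcp_rot: [0.0, 0.727, 0.686, 0.0]
force: [1.8, 7.2, 1.7]
grip_width: 0.0149
```

The blade goes in with a steady drag of about 5 to 7 N and moves without butting, so the 7 mm blade fits. I'll take it to depth.

jog_arm(targets=[[0,-0.05,0,0,0,0,0],[0,-0.1,0,0,0,0,0],[0,-0.15,0,0,0,0,0],[0,-0.2,0,0,0,0,0],[0,-0.22,0,0,0,0,0]])

```text
time: 11.55
eef_pos: [0.5832, -0.0772, 0.0112]
tcp_rot: [0.0, 0.727, 0.686, 0.0]
force: [0.5, 7.9, 2.2]
grip_width: 0.015
```

jog_arm(targets=[[0,-0.04,0,0,0,0,0],[0,-0.09,0,0,0,0,0],[0,-0.13,0,0,0,0,0],[0,-0.17,0,0,0,0,0],[0,-0.18,0,0,0,0,0]])

```text
time: 12.18
eef_pos: [0.5826, -0.0861, 0.0112]
tcp_rot: [0.0, 0.727, 0.686, 0.0]
force: [1.9, 7.2, 1.9]
grip_width: 0.0148
```

```bash
python3 - <<'E'
from h import *
plan([.583,-.089,.0112],86.7)
E
python3 two.py t2
```

```text
p [ 0.5826 -0.0861  0.0112] shift [-0.057  0.011  0.   ] turn [ 0.004  0.    -0.002] F [1.89 7.25 1.92] t 12.18 w 0.0148
(600, 760, 3)
```

View pics/t2.png

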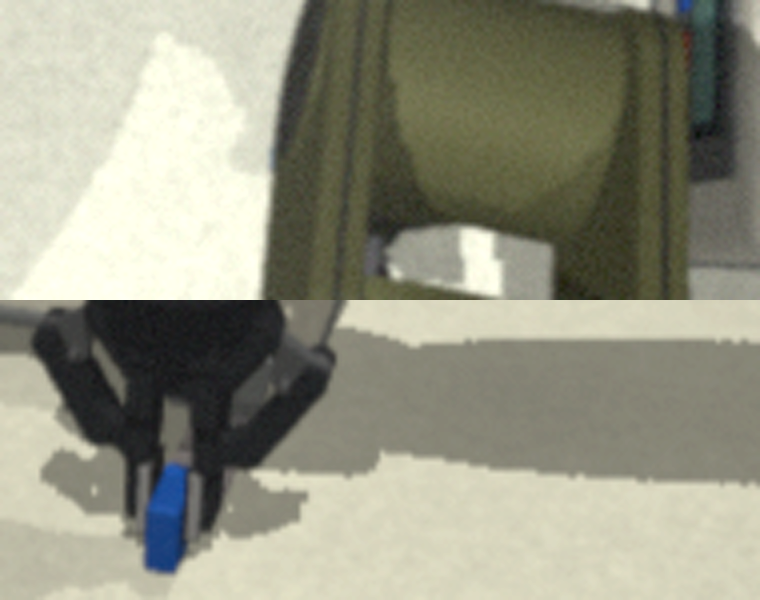

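The arm hides the line in both views. I'll release, go straight up and look with the wrist camera.

jog_arm(targets=[[40,0,0,0,0,0,0],[40,0,0,0,0,0,0],[40,0,0,0,0,0,0],[40,0,0,0,0,0,0],[40,0,0,0,0,0,0]])

```text
time: 12.9
eef_pos: [0.5822, -0.0871, 0.0109]
tcp_rot: [0.0, 0.727, 0.686, -0.001]
force: [-0.6, 0.3, -0.6]
grip_width: 0.034
```

jog_arm(targets=[[40,0,0,-0.4,0,0,0],[60,0,0,-1.1,0,0,0],[100,0.2,0,-1.8,0,0,0],[100,0.5,0,-2.3,0,0,0],[100,0.6,0,-2.5,0,0,0]])

```text
time: 13.52
eef_pos: [0.5854, -0.0565, 0.1395]
tcp_rot: [0.003, 0.727, 0.687, 0.001]
force: [0.1, -0.5, 0.3]
grip_width: 0.0856
```

```bash
python3 - <<'E'
from h import *
import cv2
o,R,p=tcp();w=vision.get_image("wrist");print(p)
for n,X in(("front",[.5784,-.165,.036]),("frontfoot7",[.5784,-.165,.007]),("nut",[.577,-.189,.048]),("grip",[.5826,-.087,.036])):print(n,wproj(X,R,p))
cv2.imwrite("pics/w3.png",cv2.convertScaleAbs(cv2.resize(w[210:410,220:420],None,fx=3,fy=3,interpolation=cv2.INTER_CUBIC),alpha=1.4))
E
```

```text
[ 0.58544991 -0.05650652  0.13947762]
front (np.float64(318.94912733205314), np.float64(362.85398628529515))
frontfoot7 (np.float64(318.86631735470826), np.float64(343.3203684021833))
nut (np.float64(318.97164510484106), np.float64(394.14879103739133))
grip (np.float64(318.5568404324358), np.float64(275.6918782095097))
```

View pics/w3.png

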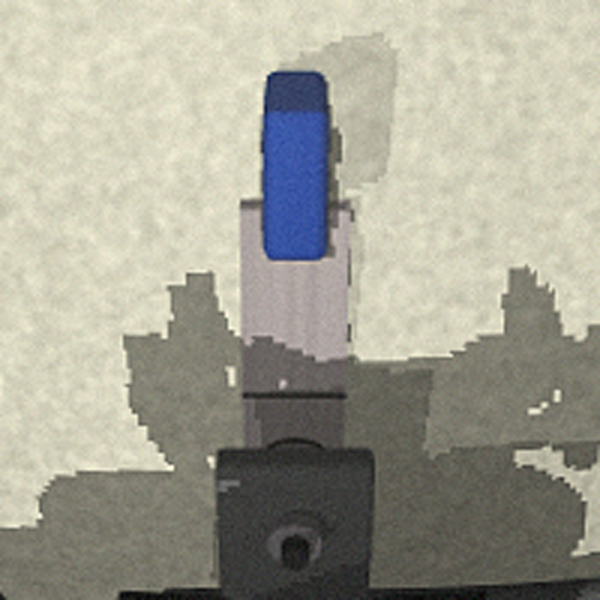

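The line is at crop (294,396) and the bracket's front edge at about y=449. Sideways the blade is centred and straight. To get the depth I'll read the edge profile.

```bash
python3 - <<'E'
from h import *
import cv2
o,R,p=tcp();ims=[vision.get_image("wrist").astype(float) for _ in range(4)]
w=np.mean(ims,0).mean(2)
for a,b in((296,302),(334,342),(304,332)): print(a,[(v,round(w[v,a:b].mean())) for v in range(334,372)])
for z in(.026,.036): print(z,wproj([.5784,-.165,z],R,p))
for v in(342,341.5):print("line",wpx(318,v,.007,R,p))
for v in(358,359.5,360.5):print(v,wpx(318,v,.036,R,p)[1],wpx(318,v,.026,R,p)[1])
print("nut",wpx(318.2,392.7,.048,R,p))
E
```

```text
296 [(334, 111), (335, 114), (336, 115), (337, 112), (338, 109), (339, 99), (340, 85), (341, 85), (342, 84), (343, 88), (344, 89), (345, 88), (346, 86), (347, 86), (348, 88), (349, 90), (350, 89), (351, 88), (352, 85), (353, 84), (354, 85), (355, 85), (356, 87), (357, 85), (358, 87), (359, 81), (360, 64), (361, 48), (362, 36), (363, 33), (364, 33), (365, 36), (366, 39), (367, 40), (368, 44), (369, 46), (370, 54), (371, 63)]
334 [(334, 69), (335, 69), (336, 70), (337, 69), (338, 69), (339, 68), (340, 67), (341, 65), (342, 60), (343, 56), (344, 56), (345, 62), (346, 65), (347, 64), (348, 63), (349, 62), (350, 63), (351, 63), (352, 63), (353, 63), (354, 64), (355, 64), (356, 64), (357, 65), (358, 65), (359, 61), (360, 50), (361, 40), (362, 33), (363, 33), (364, 33), (365, 35), (366, 37), (367, 41), (368, 43), (369, 44), (370, 44), (371, 43)]
304 [(334, 71), (335, 70), (336, 71), (337, 72), (338, 74), (339, 73), (340, 68), (341, 57), (342, 41), (343, 36), (344, 45), (345, 56), (346, 58), (347, 57), (348, 57), (349, 57), (350, 57), (351, 58), (352, 57), (353, 57), (354, 58), (355, 58), (356, 56), (357, 50), (358, 46), (359, 42), (360, 39), (361, 37), (362, 33), (363, 33), (364, 33), (365, 35), (366, 37), (367, 40), (368, 42), (369, 44), (370, 44), (371, 44)]
0.026 (np.float64(318.79564488930276), np.float64(355.93941354721136))
0.036 (np.float64(318.8231145522265), np.float64(363.00092167995473))
line [ 0.57783441 -0.16337892  0.007     ]
line [ 0.57786578 -0.16284461  0.007     ]
358 -0.1598271791691166 -0.16713153403948744
359.5 -0.1613562394960508 -0.16872263830223494
360.5 -0.16238067914079804 -0.16978864613526334
nut [ 0.57657589 -0.18719436  0.048     ]
```

The wrist profile is ambiguous about which bracket edge I'm seeing. I'll raise the arm and look almost straight down on the edge, so height matters little.

jog_arm(targets=[[100,0,0,-0.8,0,0,0],[100,0,0,-1.7,0,0,0],[100,-0.3,0,-2.5,0,0,0],[100,-1.1,0,-2.8,0,0,0],[100,-2.0,0,-2.8,0,0,0]])

```text
time: 14.4
eef_pos: [0.5786, -0.1577, 0.2769]
tcp_rot: [0.001, 0.727, 0.687, -0.0]
force: [0.6, 0.5, -0.6]
grip_width: 0.0853
```

jog_arm(targets=[[100,-0.5,0,0,0,0,0],[100,-0.9,0,0,0,0,0],[100,-0.9,0,0,0,0,0],[100,-0.9,0,0,0,0,0],[100,-0.9,0,0,0,0,0]])

```text
time: 15.02
eef_pos: [0.5758, -0.2004, 0.276]
tcp_rot: [0.0, 0.727, 0.687, -0.0]
force: [0.1, -0.3, -0.4]
grip_width: 0.0852
```

```bash
python3 - <<'E'
from h import *
import cv2
o,R,p=tcp();w=np.mean([vision.get_image("wrist").astype(float) for _ in range(4)],0);np.save("w4.npy",w);np.savez("w4p.npz",R=R,p=p)
print(p,p+R@vision.get_calibration("wrist")["hand_eye"][:3,3])
q=[wproj(X,R,p) for X in([.5784,-.165,.036],[.5784,-.165,.026],[.5784,-.165,.007],[.577,-.189,.048])];print(np.round(q,1))
v,u=int(q[0][1]),int(q[0][0]);print("origin",u-50,v-50)
cv2.imwrite("pics/w4.png",np.clip(cv2.resize(w[v-50:v+50,u-50:u+50],None,fx=6,fy=6,interpolation=cv2.INTER_CUBIC)*1.4,0,255).astype(np.uint8))
E
```

```text
[ 0.5757805  -0.20042007  0.27601126] [ 0.57947699 -0.12407671  0.41891568]
[[321.3 163.1]
 [321.3 162.1]
 [321.2 160.3]
 [321.2 188. ]]
origin 271 113
```

View pics/w4.png

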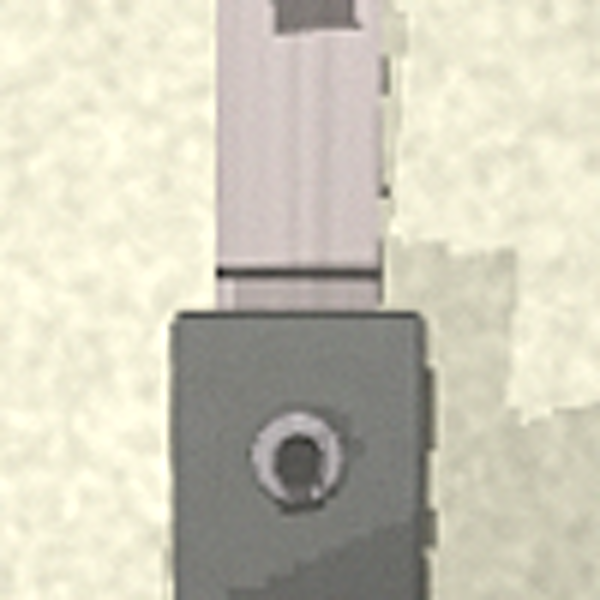

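Nearly straight down, the line is at crop y=271 and the bracket's front edge at y≈312 to 318, with its nut at y≈458. The blade is centred (x≈298 for both) and straight.

```bash
python3 - <<'E'
from h import *
d=np.load("w4p.npz");R,p=d["R"],d["p"];w=np.load("w4.npy").mean(2)
print([(v,round(w[v,304:334].mean())) for v in range(154,172)])
f=lambda v,z:round(wpx(320.8,v,z,R,p)[1]*1000,1)
print("line",f(158,.007),f(158.4,.007),"edge top",f(165,.036),f(165.8,.036),"edge bottom",f(164.5,.026),f(165,.026),"nut",f(113+458/6,.04),f(113+458/6,.048))
E
```

```text
[(154, 144), (155, 146), (156, 142), (157, 110), (158, 60), (159, 98), (160, 133), (161, 130), (162, 130), (163, 131), (164, 111), (165, 59), (166, 92), (167, 93), (168, 93), (169, 92), (170, 92), (171, 92)]
line -162.4 -162.8 edge top -167.0 -167.8 edge bottom -167.5 -168.1 nut -191.8 -190.4
```

The line is about 5 mm short of the edge, and both wrist views agree. I'll regrip and push it 5 mm further in.

jog_arm(targets=[[100,0.6,0,0,0,0,0],[100,1.3,0,0,0,0,0],[100,2.0,0,0.3,0,0,0],[80,2.3,0,1.0,0,0,0],[60,2.3,0,1.8,0,0,0]])

```text
time: 15.85
eef_pos: [0.583, -0.0852, 0.1862]
tcp_rot: [0.002, 0.726, 0.687, 0.0]
force: [-0.3, -0.4, -0.3]
grip_width: 0.0521
```

```bash
python3 - <<'E'
from h import *
plan([.5824,-.087,.0115],86.7)
E
```

```text
p [ 0.583  -0.0852  0.1862] shift [-0.03  -0.019  3.493] turn [0.019 0.012 0.016] F [-0.27 -0.36 -0.29] t 15.85 w 0.0521
```

jog_arm(targets=[[50,-0.02,-0.01,0.8,0.02,0.01,0.01],[50,-0.02,-0.01,1.7,0.02,0.01,0.01],[50,-0.02,-0.01,2.5,0.02,0.01,0.01],[50,-0.02,-0.01,3.1,0.02,0.01,0.01],[50,-0.02,-0.01,3.3,0.02,0.01,0.01]])

```text
time: 16.48
eef_pos: [0.5801, -0.0873, 0.0186]
tcp_rot: [-0.003, 0.728, 0.686, -0.002]
force: [-0.0, 0.0, 0.4]
grip_width: 0.0428
```

jog_arm(targets=[[50,0,0,0.1,0,0,0],[50,0,0,0.17,0,0,0],[50,0,0,0.17,0,0,0],[0,0,0,0.17,0,0,0],[0,0,0,0.17,0,0,0]])

```text
time: 17.1
eef_pos: [0.5822, -0.088, 0.0133]
tcp_rot: [-0.001, 0.728, 0.686, -0.001]
force: [-0.7, 0.7, 6.7]
grip_width: 0.0149
```

jog_arm(targets=[[0,0,0,0,0,0,0],[0,0,0,0,0,0,0],[0,0,0,0,0,0,0],[0,0,0,0,0,0,0],[0,0,0,0,0,0,0]])

```text
time: 17.73
eef_pos: [0.5822, -0.088, 0.0133]
tcp_rot: [-0.001, 0.728, 0.686, -0.001]
force: [-2.4, 0.1, 5.5]
grip_width: 0.0147
```

jog_arm(targets=[[0,-0.02,0,-0.02,0,0,0],[0,-0.04,0,-0.02,0,0,0],[0,-0.06,0,-0.02,0,0,0],[0,-0.08,0,-0.02,0,0,0],[0,-0.1,0,-0.02,0,0,0]])

```text
time: 18.35
eef_pos: [0.5815, -0.0911, 0.0134]
tcp_rot: [-0.002, 0.728, 0.686, 0.0]
force: [0.7, 7.1, 2.5]
grip_width: 0.0148
```

jog_arm(targets=[[0,0,0,0,0,0,0],[0,0,0,0,0,0,0],[0,0,0,0,0,0,0],[0,0,0,0,0,0,0],[0,0,0,0,0,0,0]])

```text
time: 18.98
eef_pos: [0.5815, -0.0912, 0.0134]
tcp_rot: [-0.002, 0.728, 0.686, 0.0]
force: [0.6, 7.9, 2.6]
grip_width: 0.0151
```

Moved 3.2 mm; about 1.8 mm more to go.

jog_arm(targets=[[0,-0.01,0.005,0,0,0,0],[0,-0.02,0.01,0,0,0,0],[0,-0.03,0.01,0,0,0,0],[0,-0.035,0.01,0,0,0,0],[0,-0.035,0.01,0,0,0,0]])

```text
time: 19.6
eef_pos: [0.5817, -0.0928, 0.0133]
tcp_rot: [-0.002, 0.728, 0.686, 0.0]
force: [-0.6, 8.0, 4.2]
grip_width: 0.0149
```

jog_arm(targets=[[40,0,0,0,0,0,0],[40,0,0,0,0,0,0],[40,0,0,0,0,0,0],[40,0,0,0,0,0,0],[40,0,0,0,0,0,0]])

```text
time: 20.23
eef_pos: [0.5817, -0.0948, 0.0133]
tcp_rot: [-0.001, 0.728, 0.686, -0.001]
force: [-0.7, -0.0, 0.2]
grip_width: 0.0343
```

jog_arm(targets=[[45,0,0,-0.4,0,0,0],[60,0,0,-1.2,0,0,0],[100,0,0,-2.3,0,0,0],[100,0,0,-3.4,0,0,0],[100,0,0,-4.4,0,0,0]])

```text
time: 20.85
eef_pos: [0.5826, -0.0947, 0.2376]
tcp_rot: [0.0, 0.728, 0.686, -0.0]
force: [-0.1, -0.1, -1.2]
grip_width: 0.0854
```

jog_arm(targets=[[100,0,0,-0.9,0,0,0],[100,-0.8,0,-0.9,0,0,0],[100,-1.6,0,-0.9,0,0,0],[100,-2.1,0,-0.9,0,0,0],[100,-2.1,0,-0.9,0,0,0]])

```text
time: 21.48
eef_pos: [0.5761, -0.2009, 0.2799]
tcp_rot: [-0.0, 0.729, 0.685, -0.001]
force: [0.2, 1.5, -0.4]
grip_width: 0.0856
```

```bash
python3 - <<'E'
from h import *
import cv2
w=[];o,R,p=tcp()
w=np.mean([vision.get_image("wrist").astype(float) for _ in range(4)],0);print(p)
q=wproj([.5784,-.167,.036],R,p);v,u=int(q[1]),int(q[0]);print("origin",u-50,v-50)
g=w.mean(2);print([(r,round(g[r,u-15:u+13].mean())) for r in range(v-10,v+10)])
f=lambda z:[(r,round(wpx(u,r,z,R,p)[1]*1000,1)) for r in range(v-5,v+5)]
print("z7",f(.007));print("z36",f(.036));print("z26",f(.026))
cv2.imwrite("pics/w5.png",np.clip(cv2.resize(w[v-50:v+50,u-50:u+50],None,fx=6,fy=6,interpolation=cv2.INTER_CUBIC)*1.4,0,255).astype(np.uint8))
E
```

```text
[ 0.57605908 -0.20090017  0.27988892]
origin 271 114
[(154, 142), (155, 141), (156, 139), (157, 133), (158, 128), (159, 126), (160, 127), (161, 122), (162, 102), (163, 82), (164, 69), (165, 87), (166, 78), (167, 88), (168, 92), (169, 92), (170, 92), (171, 92), (172, 92), (173, 91)]
z7 [(159, np.float64(-164.2)), (160, np.float64(-165.3)), (161, np.float64(-166.5)), (162, np.float64(-167.6)), (163, np.float64(-168.7)), (164, np.float64(-169.8)), (165, np.float64(-171.0)), (166, np.float64(-172.1)), (167, np.float64(-173.2)), (168, np.float64(-174.4))]
z36 [(159, np.float64(-161.4)), (160, np.float64(-162.5)), (161, np.float64(-163.5)), (162, np.float64(-164.6)), (163, np.float64(-165.6)), (164, np.float64(-166.7)), (165, np.float64(-167.7)), (166, np.float64(-168.8)), (167, np.float64(-169.8)), (168, np.float64(-170.9))]
z26 [(159, np.float64(-162.4)), (160, np.float64(-163.5)), (161, np.float64(-164.5)), (162, np.float64(-165.6)), (163, np.float64(-166.7)), (164, np.float64(-167.8)), (165, np.float64(-168.9)), (166, np.float64(-169.9)), (167, np.float64(-171.0)), (168, np.float64(-172.1))]
```

View pics/w5.png

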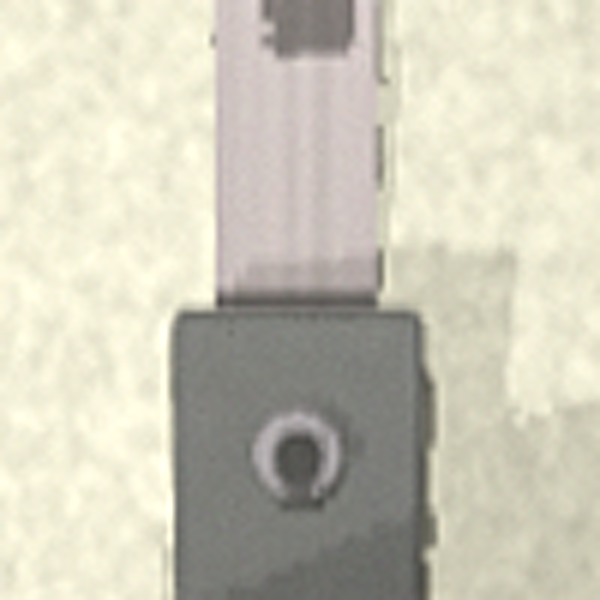

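The line at crop y≈299 now sits right at the bracket's front face, y≈306 to 314. The parallax-corrected difference is about 0. The arm was still settling, so I'll repeat the profile to confirm.

```bash
python3 - <<'E'
from h import *
o,R,p=tcp();w=np.mean([vision.get_image("wrist").astype(float) for _ in range(6)],0);g=w.mean(2);print(p,o["time"])
for a,b in((306,320),(320,334),(334,338)):print(a,[(r,round(g[r,a:b].mean())) for r in range(158,171)])
# lateral: blade edges at rows, bracket edges
for r in(130,150,175,185):print(r,[(c,round(g[r,c])) for c in list(range(298,312))+list(range(330,346))])
f=lambda v,z:round(wpx(320,v,z,R,p)[1]*1000,1)
print([(v,f(v,.007)) for v in(162.5,163,163.5,164)],[(v,f(v,.026),f(v,.036)) for v in(164.5,165,165.5,166,166.5)])
E
```

```text
[ 0.57639478 -0.19861778  0.27901486] 21.675
306 [(158, 137), (159, 132), (160, 131), (161, 131), (162, 134), (163, 117), (164, 54), (165, 75), (166, 105), (167, 67), (168, 91), (169, 94), (170, 92)]
320 [(158, 128), (159, 121), (160, 121), (161, 122), (162, 125), (163, 109), (164, 49), (165, 65), (166, 100), (167, 61), (168, 92), (169, 94), (170, 92)]
334 [(158, 132), (159, 133), (160, 134), (161, 135), (162, 137), (163, 143), (164, 145), (165, 140), (166, 108), (167, 63), (168, 92), (169, 93), (170, 93)]
130 [(298, 166), (299, 166), (300, 164), (301, 165), (302, 163), (303, 159), (304, 158), (305, 161), (306, 166), (307, 138), (308, 142), (309, 141), (310, 139), (311, 144), (330, 145), (331, 145), (332, 144), (333, 143), (334, 145), (335, 146), (336, 147), (337, 153), (338, 171), (339, 165), (340, 161), (341, 164), (342, 167), (343, 170), (344, 168), (345, 169)]
150 [(298, 167), (299, 167), (300, 165), (301, 168), (302, 167), (303, 170), (304, 176), (305, 176), (306, 167), (307, 138), (308, 137), (309, 141), (310, 140), (311, 144), (330, 140), (331, 142), (332, 140), (333, 140), (3
[... 477 characters left out ...]
146)]
185 [(298, 176), (299, 137), (300, 91), (301, 89), (302, 91), (303, 92), (304, 92), (305, 91), (306, 92), (307, 92), (308, 90), (309, 91), (310, 89), (311, 90), (330, 92), (331, 89), (332, 89), (333, 88), (334, 89), (335, 90), (336, 88), (337, 88), (338, 89), (339, 92), (340, 80), (341, 69), (342, 71), (343, 107), (344, 152), (345, 142)]
[(162.5, np.float64(-165.5)), (163, np.float64(-166.1)), (163.5, np.float64(-166.7)), (164, np.float64(-167.2))] [(164.5, np.float64(-165.7), np.float64(-164.6)), (165, np.float64(-166.2), np.float64(-165.1)), (165.5, np.float64(-166.8), np.float64(-165.7)), (166, np.float64(-167.3), np.float64(-166.2)), (166.5, np.float64(-167.9), np.float64(-166.7))]
```

The line is level with the bracket's front face to about 0.3 mm, straight and centred, and the arm is clear.

```bash
python3 - <<'E'
from bench import job,env
print(env.get_obs()["force"]);print(job.hand_in())
E
```

```text
[ 0.08100934  0.3902137  -0.26630757]
the job is handed in; nothing more can be done
None
```

The 7 mm (blue) blade fits, and I left it under the hanging foot. It slid in along the bench with a steady drag of about 5 to 8 N, neither loose nor butting. It first went in 5 mm short, so I regripped it and pushed it the rest of the way. I handed the job in at about 22 s of the 72 s allowed.

**Last checks:** viewed almost straight down, the black line is within about 0.3 mm of the bracket's front face. The blade is straight and centred on the bracket to about 1.5 mm. The gripper was open and clear of everything, with no contact force.

**Not checked or in disagreement:**
- **Other blades:** I never touched the 5 mm and 9 mm blades or the bystanders, but I did not try the other blades either. Touching down near the start of the nose slope suggests a gap of about 5 mm, at the thin end of the 7 mm blade's range. So I did not confirm by feel that the 5 mm blade would be loose.
- **Bracket position:** the top camera and the wrist camera differed by 2 to 4 mm on where the bracket edge is. I set the depth from the wrist view, comparing the line and the edge in the same picture.

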